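# Slide the top copper panel off its stack into the plating jig and bolt it in

### The arm

A 6-joint arm with a two-finger parallel gripper is mounted at the origin on a cart in front of the work surface, level with it; the furniture and walls round the work are solid. World frame = base frame: x ahead of the robot, y to its left, z up, the work surface at z = 0. Lengths are in mm, angles in degrees, forces in N, time in s.
With the tool pointing down it reaches from about 300 to 850 mm from the base axis. Payload 4.2 kg.
Tool frame: the origin (TCP) lies on the centre line of the jaws, within the pads' length; the fingertips stand 14 mm ahead of it and the grasp point (between the pads) lies 5 mm behind it; z points along the fingers, y is the line along which they close (so a half turn about z gives the same grasp; the last joint's range is limited). The gripper opens to 91 mm and grips with 3 to 60 N. Pads are 32 mm wide; open, the fingers measure 118 mm over their backs; the gripper's body (76 mm by 178 mm) begins 60 mm behind the grasp point.
Start: joints at [67.265, 18.312, 89.639, -0, 72.044, -1.146], TCP at [211.572, 534.676, 227.976] pointing down, gripper open.
Joint ranges: [-177.97, 177.97], [-48.28, 115.42], [12.27, 149.76], [-77.06, 257.06], [2.81, 150.46], [-146.56, 146.56]. Speed limits (degrees/s): [147.25, 147.25, 180, 180, 180, 180].

### API

Orientations are given as [roll, pitch, yaw] about the fixed x, y, z axes, in that order (R = Rz(yaw) Ry(pitch) Rx(roll)).
In Python, from workcell import env gives the robot as it stands.
- The arm moves only by the tool arm_command, never from a script. Its argument "motion" is a list of rows, each an object with "offset": the shift along the tool's x, y, z in m, a list of three; "spin": the turn about the tool's z in rad. In form: [{"offset": [tx, ty, tz], "spin": spin}, ...]. A call has 1 to 5 rows; each row shifts and turns the commanded pose from where the row before left it, along the tool's axes as they then stand; what a row does not reach is not made up. A row lasts 1/8 s, in which the tool goes at most 62.5 mm and 10.7 degrees, less where a joint would pass 70% of its speed; a pose out of reach is approached as far as the arm can. A call with a gripper value outside its range is refused whole. "jaw" is the finger opening in m, from 0 to 0.0912, set as the call begins (left out, the last holds). The fingers move at their own pace and stop on an object; "newtons" is the grip in N (left out, the last holds). Time passes only in rows, so rows that do not move let the fingers close. It gives the time, the measured TCP pose, the force, the opening and the grip force at its end, in the units of the state.
- env.state(): the state, without advancing time (a new reading comes with each control period).
- env.grab_frame(name): name is "scene" or "top" or "wrist"; returns (picture, depth): 384x512x3 uint8, blue, green, red; 384x512 float32, mm along the optical axis (not along the pixel's ray), 0 where there is no reading.
- env.camera_model(name): a dict with "fx", "fy", "cx", "cy" (pixels), "k1" (the pictures are not rectified: a ray, as slopes to the right and down, at radius r is drawn at 1 + k1 r^2 times it, then the intrinsics apply), "eye" and "rotation" of the camera in the world; the wrist camera has in their place "hand_eye" (4x4, takes a point from camera to tool coordinates, whose origin is the TCP and whose axes are the flange's). Camera axes: x right, y down, z forward; pixel columns grow to the right and rows downward; lengths in mm; the calibration is good to about 2 mm. A picture is of the moment at which its call begins: read the wrist's pose just before it. camera_model takes no time and is no camera call.
- env.job_done(): hands the job in; it is judged then, once.
Trained networks look in the newest picture that a camera, given by its name, has taken for a name from the list of things; names that differ only in an ending like _2 or _b are one class to them, and where a whole thing is asked for, a point or a joint stands for the part that bears it (a point fixed in the world has none). Each returns a list of dicts, best first, with "score" (0 to 1); they miss things now and then, are a little off and sometimes report something else, mostly with a low value. They report only what shows in the picture. A call takes as long as a camera call. They do not tell look-alikes from the thing itself.
- env.boxes_of(camera, target): "bbox" ([left, top, right, bottom] in pixels, round what is visible of it).
- env.pinpoint(camera, target): "location" ([column, row] in pixels: a listed point, or the origin of a listed thing).
The state is a dict: "time_s": time; "qpos": joint angles; "qvel": joint speeds; "effort": joint torques, N m; "ee_pos": TCP position; "ee_rot": TCP orientation; "force": force on the tool from outside, world axes, zero at the start; "torque": the same for the moment, N m; "gripper_width": finger opening in mm; "gripper_force": force on a finger pad.
Only numpy, scipy, OpenCV 4.12 (cv2) and the standard library are available. Lean on these libraries where they do the work, as an engineer would, in place of code of your own. Each camera call takes 0.05 s, during which the arm holds its last target. There are 200 camera calls.

### The job

Load the plating jig: with closed fingertips resting lightly on the top copper panel of the stack, shear it sideways off the pile, keeping it flat, straight into the jig beside it, under the sprung contact clip and fully home against the end stop. Then push the jig's locking bolt fully across behind the panel and let go. The panel faces are polished, so never press hard on the top panel (20 N at most); leave the four other panels squared up in the tray and everything round about where it is.

Things in the scene. Friction and masses are not known exactly. Their poses are not given: they have to be found in the camera images.
- load_board: fixed grey board, 216 x 300 x 12 mm, with an aluminium stack tray (-y end) and a white plating jig (+y end). Origin: on the middle line of tray and jig, underside (z 0). Reaches x -138 to +78, y -150 to +150 mm; the jig's steel hanger hook stands out at the +y end to y 194, z 61 mm. Panels slide along its +y from tray into jig; its -x side, with the bolt, faces the robot; +z up
- tray_center (a point): centre of the tray's floor: board frame x 0, y -80, z 14 mm. The tray holds the stack between a back wall (-y) and side walls, all up to z 37 mm, 93 mm apart inside; it is open towards the jig (+y), whose block starts 53 mm from here and keeps the lower panels in
- panel_home (a point): point on the jig's bed under the centre of a panel that is fully home: board frame x 0, y +41 mm, z 27.9 to 29.6 mm (jigs differ), so 0.4 to 2.1 mm below the top panel's underside; axes as the board's. The bed starts 68 mm before it; side rails 94 mm apart, 8.5 mm high over the bed, with a flared mouth; end stop face 50.5 mm past this point (0.5 mm of play)
- top_panel: uppermost of five equal polished copper panels, 90 (x) x 100 (y) x 4 mm, about 0.3 kg; origin: centre of its underside. Top face at z 34 mm on the stack, 31.9 to 33.6 on the jig's bed. Too wide to grasp. Friction on panels and jig about 0.2, under the fingertips 0.6. Pressed with 8 to 14 N it follows the fingertips, also under the clip; a light touch slips, over 20 N is too hard
- panel_0: copper panel number 1 from the bottom of the stack, same size as top_panel, origin at the centre of its underside (z 14 mm); stays in the tray, where it has 1.5 to 3 mm of play
- panel_1: copper panel number 2 from the bottom of the stack, same size as top_panel, origin at the centre of its underside (z 18 mm); stays in the tray, where it has 1.5 to 3 mm of play
- panel_2: copper panel number 3 from the bottom of the stack, same size as top_panel, origin at the centre of its underside (z 22 mm); stays in the tray, where it has 1.5 to 3 mm of play
- panel_3: copper panel number 4 from the bottom of the stack, same size as top_panel, origin at the centre of its underside (z 26 mm); stays in the tray, where it has 1.5 to 3 mm of play
- contact_clip (a joint): angle (rad) of the jig's contact clip, 0 when the jig is empty: two sprung copper leaves, 26 mm either side of the middle, hinged on the end stop and reaching 36 mm back over the bed, tips turned up. The panel's front edge runs under them over its last 23 mm and lifts them to about 0.05 rad; they press down with about 2.5 N in all, so the drag rises by 1 to 2 N there
- bolt (a joint): travel (m) of the locking bolt: about 0 = drawn back clear of the jig's mouth, 0.034 = fully across, at its stop. A flat steel bar, 10 x 6 mm, that slides along the board's +x (away from the robot) close behind a panel that is home; its bevelled nose draws in a panel 2 or 3 mm short, one farther out blocks it. It takes about 2 N to move and stays where it is left
- bolt_post (a point): middle height of the upright finger post on the bolt's outer end, on its axis: steel, 12 mm diameter, from 14 mm below this point to 9 mm above it, then a 15 mm head, 5 mm high; this point is at z 48 to 50 mm. It moves with the bolt from board x -120 mm (drawn back) to x -86 mm (across) at y -15.5 mm; nothing within 30 mm of its way stands higher than 41 mm
- anode_0: bystander: copper anode strip 18 x 150 x 8 mm lying on the board in front of the jig; origin at the centre of its underside
- anode_1: bystander: copper anode strip 18 x 150 x 8 mm on the worktop; origin at the centre of its underside
- multimeter: bystander: pocket multimeter 135 x 68 x 38 mm; origin at the centre of its underside
- petri_dish: bystander: covered dish, 90 mm diameter, 17 mm high; origin at the centre of its underside
- strip_box: bystander: small carton 90 x 56 x 18 mm; origin at the centre of its underside
- timer_a: bystander: bench timer 34 x 64 x 16 mm lying on the board in front of the tray; origin at the centre of its underside
Things that resemble listed ones, but are neither listed nor needed, are in the scene too. Leave any green or red look-alike of the top_panel alone.

How it is judged (in metres and radians):
On the way:
1. the top panel lies flat and fully home in the jig, the bolt still drawn back (y of top_panel in the frame of panel_home between -0.0025 and 0.0025 m and x of top_panel in the frame of panel_home between -0.004 and 0.004 m and z of top_panel in the frame of panel_home below 0.0015 m and angle between top_panel's own z axis and vertical below 0.03 rad and angle between the y axis of top_panel and the y axis of load_board, either way round below 0.06 rad and value of joint bolt below 0.015 m), for 0.2 s.
At the end, for the whole second after the job is handed in: Top panel at rest flat in the jig: within 2.5 mm of home along the slide, 4 mm across, 1.5 mm in height, tilt under 0.03 rad, skew under 0.06 rad; bolt at least 30 mm across; the four other panels flat in the tray, at most 10 mm towards the jig (y of top_panel in the frame of panel_home between -0.0025 and 0.0025 m and x of top_panel in the frame of panel_home between -0.004 and 0.004 m and z of top_panel in the frame of panel_home below 0.0015 m and angle between each of top_panel, panel_0, panel_1, panel_2, panel_3's own z axis and vertical below 0.03 rad and angle between the y axis of top_panel and the y axis of load_board, either way round below 0.06 rad and value of joint bolt above 0.03 m and linear speed of top_panel below 0.01 m/s and y of each of panel_0, panel_1, panel_2, panel_3 in the frame of load_board below -0.07 m); the robot touches nothing.
It fails at once if pressing or pushing the top panel with more than 20 N (contact force between any of the arm, the fingers and top_panel above 20 N).
It fails at once if the top panel lifted more than 15 mm or tipped more than 0.2 rad (z of top_panel in the frame of load_board above 0.045 m or angle between top_panel's own z axis and vertical above 0.2 rad).
It fails at once if another panel of the stack moved more than 8 mm (distance of any of panel_0, panel_1, panel_2, panel_3 from where it was at the start of the episode above 0.008 m).
It fails at once if a bystander moved more than 20 mm (distance of any of anode_0, timer_a, anode_1, multimeter, petri_dish, strip_box from where it was at the start of the episode above 0.02 m).
It also fails if it takes over 64 s, if anything falls off the work surface, if the arm or the gripper's body presses on something with over 40 N, if the wrist force passes 120 N, or if a joint passes its speed limit or range.

## Working session

There is one attempt and no reset: what is moved stays moved. The work goes in short steps, Python scripts to look and compute and a tool call to move; the robot and the scene stay as the last step left them, time stands still between calls to the robot, and variables do not carry over. Pictures are saved under pics/ and viewed, at most 10 in all, crops included, and the job is handed in when it is done.

Besides the shell and the picture viewer there is one more tool, called after ">>>" as name([rows], argument=value, ...), one row to a line, values as JSON. arm_command: Moves the arm, as the interface text tells. Its arguments: {"type":"object","properties":{"motion":{"type":"array"},"jaw":{"type":"number"},"newtons":{"type":"number"}},"required":["motion"]}

```bash
mkdir -p pics; ls; cat > h.py <<'E'
import numpy as np, cv2
from workcell import env
from scipy.spatial.transform import Rotation as R
def ray(cam,u,v,st=None):
    m=env.camera_model(cam)
    K=np.array([[m['fx'],0,m['cx']],[0,m['fy'],m['cy']],[0,0,1.]])
    p=cv2.undistortPoints(np.array([[[u,v]]],float),K,np.array([m['k1'],0,0,0,0.]))[0,0]
    d=np.array([p[0],p[1],1.])
    if 'eye' in m: return np.array(m['eye'],float),np.array(m['rotation'],float)@d
    s=st or env.state(); H=np.array(m['hand_eye'],float)
    W=R.from_euler('xyz',s['ee_rot'],degrees=True).as_matrix()
    return np.array(s['ee_pos'])+W@H[:3,3],W@H[:3,:3]@d
def at_z(cam,u,v,z,st=None):
    o,d=ray(cam,u,v,st); return o+d*(z-o[2])/d[2]
def at_d(cam,u,v,D,st=None):
    o,d=ray(cam,u,v,st); return o+d*D[int(round(v)),int(round(u))]
E
python3 - <<'E'
from h import *
print(env.state())
for c in ['scene','top']:
    im,D=env.grab_frame(c); cv2.imwrite(f'pics/{c}0.png',im)
    m=env.camera_model(c); print(c,np.round(m['eye']),np.round(m['rotation'],3).tolist())
    for t,z in [('load_board',0),('tray_center',14),('panel_home',29),('top_panel',30),('bolt_post',49),('anode_0',12),('timer_a',12)]:
        for p in env.pinpoint(c,t)[:3]:
            u,v=p['location']; print(t,round(p['score'],2),np.round([u,v],1),np.round(at_z(c,u,v,z),1))
E
```

```text
pics
{'time_s': 0.0, 'qpos': array([ 6.72653257e+01,  1.83496531e+01,  8.97051779e+01,  3.84480204e-04,
        7.20443606e+01, -1.14795423e+00]), 'qvel': array([-0.0485558 ,  0.03817378, -0.00439066,  0.10560113, -0.03866166,
        0.06370482]), 'effort': array([-2.08391881e-03, -4.12464809e+01, -2.31966877e+01,  7.26274517e-02,
        4.57011780e-02, -1.41608311e-04]), 'ee_pos': array([211.37963314, 534.22380373, 227.14851623]), 'ee_rot': array([-1.79900836e+02, -2.35270304e-03,  1.58413159e+02]), 'force': array([-0.74934784, -0.00954011,  0.47494341]), 'torque': array([ 0.00818219, -0.0220325 ,  0.03477864]), 'gripper_force': 0.0, 'gripper_width': 90.98038883191367}
scene [ -67. -680. 1027.] [-134.593, -0.937, -41.067]Traceback (most recent call last):
  File "<stdin>", line 8, in <module>
  File "h.py", line 14, in at_z
    o,d=ray(cam,u,v,st); return o+d*(z-o[2])/d[2]
                                             ~^^^
IndexError: invalid index to scalar variable.
```

```bash
sed -i "s/np.array(m\['rotation'\],float)@d/R.from_euler('xyz',m['rotation'],degrees=True).as_matrix()@d/" h.py
python3 - <<'E'
from h import *
for c in ['scene','top']:
    im,D=env.grab_frame(c); cv2.imwrite(f'pics/{c}0.png',im)
    m=env.camera_model(c); print(c,np.round(m['eye']),m['rotation'])
    for t,z in [('load_board',0),('tray_center',14),('panel_home',29),('top_panel',30),('bolt_post',49),('anode_0',12),('timer_a',12)]:
        for p in env.pinpoint(c,t)[:3]:
            u,v=p['location']; print(t,round(p['score'],2),np.round([u,v],1),np.round(at_z(c,u,v,z),1))
E
```

```text
scene [ -67. -680. 1027.] [-134.59324867   -0.93650383  -41.06742299]
load_board 0.56 [209.9 174.6] [561.4 271.2   0. ]
tray_center 0.55 [218.2 188.1] [531.7 177.8  14. ]
panel_home 0.71 [207.1 168. ] [558.2 282.1  29. ]
top_panel 0.91 [219.5 185.1] [535.7 173.8  30. ]
top_panel 0.86 [259.  153.6] [771.3 217.5  30. ]
top_panel 0.62 [168.8 144. ] [525.3 506.2  30. ]
bolt_post 0.72 [212.6 175.5] [536.2 215.3  49. ]
bolt_post 0.58 [184.9 181.6] [438.4 254.1  49. ]
anode_0 0.58 [180.8 166.8] [493.3 371.5  12. ]
anode_0 0.33 [299.1 278.4] [ 480.6 -292.8   12. ]
timer_a 0.68 [197.8 194.5] [454.8 201.   12. ]
top [ 308.   51. 1367.] [-1.67050994e+02 -2.26870061e-02 -8.70547246e+01]
tray_center 0.65 [223.4 209.6] [541.8 170.6  14. ]
panel_home 0.77 [183.2 196.3] [577.1 306.   29. ]
top_panel 0.95 [206.4 139.4] [780.1 244.4  30. ]
top_panel 0.86 [220.7 208.3] [542.9 178.4  30. ]
top_panel 0.72 [117.3 204.2] [539.  521.4  30. ]
bolt_post 0.47 [190.4 236.6] [442.6 267.1  49. ]
anode_0 0.83 [167.6 223.5] [485.9 352.6  12. ]
anode_0 0.53 [274.  250.2] [416.2  -3.9  12. ]
timer_a 0.77 [222.6 238.3] [446.3 166.8  12. ]
```

View pics/top0.png

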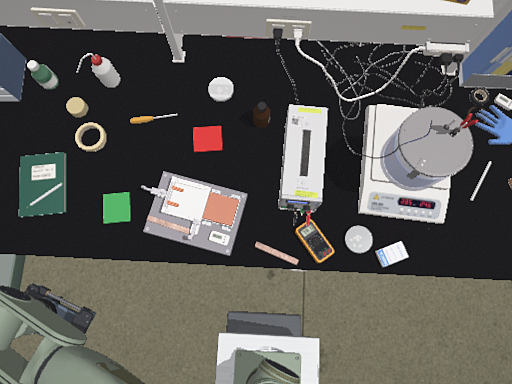

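View pics/scene0.png

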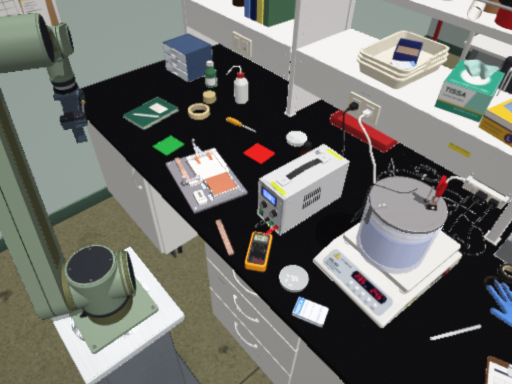

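>>> arm_command([
  {"offset": [-0.05, -0.02, -0.008], "spin": 0},
  {"offset": [-0.05, -0.02, -0.008], "spin": 0},
  {"offset": [-0.05, -0.02, -0.008], "spin": 0},
  {"offset": [-0.05, -0.02, -0.008], "spin": 0},
  {"offset": [-0.05, -0.02, -0.008], "spin": 0},
], jaw=0, newtons=20)

```text
time_s: 1.52
ee_pos: [408.3, 348.4, 268.4]
ee_rot: [180.0, 0.0, 158.4]
force: [0.6, -0.1, -0.6]
gripper_width: 44.0
gripper_force: 0.0
```

>>> arm_command([
  {"offset": [-0.05, -0.02, 0], "spin": 0},
  {"offset": [-0.05, -0.02, 0], "spin": 0},
  {"offset": [-0.05, -0.02, 0], "spin": 0},
  {"offset": [0, 0, 0], "spin": 0.18},
  {"offset": [0, 0, 0], "spin": 0.18},
])

```text
time_s: 2.15
ee_pos: [525.2, 237.9, 267.8]
ee_rot: [-180.0, -0.0, 137.3]
force: [-0.0, 0.9, -0.4]
gripper_width: -0.1
gripper_force: 0.0
```

>>> arm_command([
  {"offset": [0, 0, 0], "spin": 0.18},
  {"offset": [0, 0, 0], "spin": 0.18},
  {"offset": [0, 0, 0], "spin": 0.18},
  {"offset": [0, 0, 0], "spin": 0.18},
  {"offset": [0, 0, 0], "spin": 0.18},
])

```text
time_s: 2.78
ee_pos: [524.6, 238.7, 268.0]
ee_rot: [180.0, -0.0, 85.9]
force: [0.1, -0.3, -0.0]
gripper_width: 0.5
gripper_force: 0.0
```

>>> arm_command([
  {"offset": [0, 0, 0], "spin": 0.16},
  {"offset": [0, 0, 0], "spin": 0},
  {"offset": [0, 0, 0], "spin": 0},
])

```text
time_s: 3.15
ee_pos: [524.6, 238.7, 268.0]
ee_rot: [-180.0, -0.0, 77.2]
force: [0.4, -0.4, 0.3]
gripper_width: 0.4
gripper_force: 0.0
```

```bash

python3 - <<'E'
from h import *
c='wrist'
st=env.state(); im,D=env.grab_frame(c); cv2.imwrite('pics/w1.png',im); np.save('w1.npy',D)
print(np.round(env.camera_model(c)['hand_eye'],2).tolist())
for t,z in [('load_board',0),('tray_center',14),('panel_home',29),('top_panel',30),('bolt_post',49),('bolt',49),('contact_clip',40)]:
    for p in env.pinpoint(c,t)[:3]:
        u,v=p['location']; print(t,round(p['score'],2),np.round([u,v],1),np.round(at_z(c,u,v,z,st),1))
E
```

```text
[[0.0, -0.96, -0.29, 80.85], [1.0, 0.0, 0.0, -0.04], [-0.0, -0.29, 0.96, -156.56], [0.0, 0.0, 0.0, 1.0]]
panel_home 0.86 [276.2 121.3] [566.5 298.2  29. ]
top_panel 0.81 [278.6 200.9] [546.3 181.4  30. ]
top_panel 0.59 [430.5 125.5] [777.1 244.   30. ]
bolt_post 0.56 [193.1 168.3] [438.1 262.2  49. ]Traceback (most recent call last):
  File "<stdin>", line 6, in <module>
ValueError: it knows: anode, bolt_post, load_board, multimeter, panel, panel_home, petri_dish, strip_box, timer, top_panel, tray_center
```

View pics/w1.png

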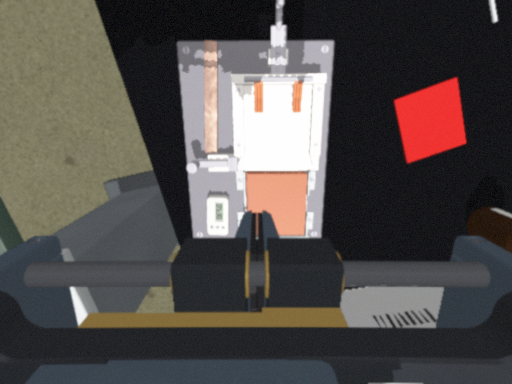

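>>> arm_command([
  {"offset": [-0.03, 0.015, -0.01], "spin": 0},
  {"offset": [-0.03, 0.015, -0.01], "spin": 0},
  {"offset": [0, 0, 0], "spin": 0},
  {"offset": [0, 0, 0], "spin": 0},
])

```text
time_s: 3.95
ee_pos: [540.2, 173.9, 287.7]
ee_rot: [-180.0, -0.0, 77.0]
force: [-0.3, 0.1, 0.6]
gripper_width: 0.5
gripper_force: 0.0
```

```bash

python3 - <<'E'
from h import *
c='wrist'
st=env.state(); im,D=env.grab_frame(c); cv2.imwrite('pics/w2.png',im); np.save('w2.npy',D); np.save('w2p.npy',np.r_[st['ee_pos'],st['ee_rot']])
print(st['ee_pos'],st['ee_rot'])
for t,z in [('load_board',0),('tray_center',14),('panel_home',29),('top_panel',30),('bolt_post',49)]:
    for p in env.pinpoint(c,t)[:2]:
        u,v=p['location']; print(t,round(p['score'],2),np.round([u,v],1),np.round(at_z(c,u,v,z,st),1))
cv2.imwrite('pics/w2c.png',cv2.resize(im[0:300,150:370],None,fx=2,fy=2,interpolation=cv2.INTER_CUBIC))
E
```

```text
[540.20735049 173.9163875  287.70492639] [-1.79962723e+02 -2.99270897e-02  7.70496371e+01]
panel_home 0.95 [256.9  79. ] [568.3 295.5  29. ]
top_panel 0.9 [256.1 164.8] [539.6 175.6  30. ]
top_panel 0.77 [410.8  82.2] [779.8 241.9  30. ]
bolt_post 0.9 [173.2 121.1] [440.3 266.1  49. ]
```

View pics/w2c.png

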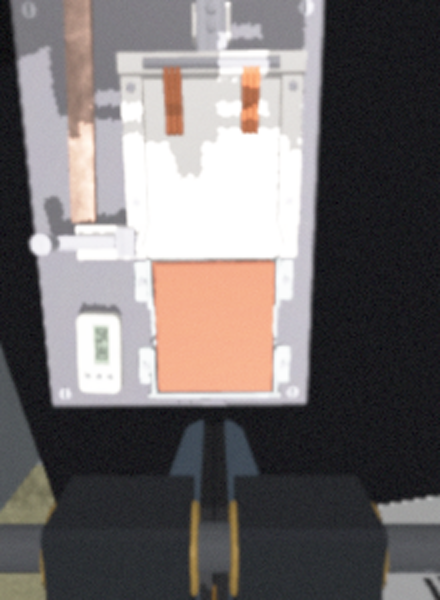

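```bash

python3 - <<'E'
from h import *
c='wrist'; im=cv2.imread('pics/w2.png'); P=np.load('w2p.npy'); D=np.load('w2.npy'); st=dict(ee_pos=P[:3],ee_rot=P[3:])
h=cv2.cvtColor(im,cv2.COLOR_BGR2HSV)
def info(m,z,n):
    k,l,s,_=cv2.connectedComponentsWithStats(m.astype(np.uint8)); i=1+np.argmax(s[1:,4]); print(n,s[i])
    cn=max(cv2.findContours((l==i).astype(np.uint8),0,1)[0],key=len)[:,0]
    w=np.array([at_z(c,u,v,z,st)[:2] for u,v in cn],np.float32)
    r=cv2.minAreaRect(w); print(n,r)
    return l==i
roi=np.zeros(D.shape,bool); roi[115:215,200:300]=1
mp=info((h[...,0]<20)&(h[...,1]>90)&(h[...,2]>120)&roi,34,'panel')
print('panel depth z',np.median([at_d(c,u,v,D,st)[2] for v,u in np.argwhere(mp)[::50]]))
# board edges: world points at board top z12 along rows (left edge) using dark->grey
for name,rows,dirn in [('L',range(20,200,10),1),('R',range(20,200,10),-1)]:
    g=im.max(2).astype(float); pts=[]
    for v in rows:
        us=np.arange(150,200) if name=='L' else np.arange(330,280,-1)
        a=g[v,us]; j=np.argmax((a>105)&(np.abs(h[v,us,1].astype(int))<60)); pts.append(at_z(c,us[j],v,12,st)[:2])
    pts=np.array(pts,np.float32); l=cv2.fitLine(pts,cv2.DIST_HUBER,0,.01,.01).ravel(); l*=np.sign(l[1])if 0 else 1
    print(name,l,np.degrees(np.arctan2(l[1],l[0])))
# jig bed depth
for uv in [(256,79),(256,100),(240,110),(270,110)]: print(uv,at_d(c,*uv,D,st))
E
```

```text
panel [ 227  130   60   65 3716]
panel ((541.0521240234375, 178.40744018554688), (99.13542175292969, 89.26639556884766), 77.5323257446289)
panel depth z 33.63646433832014
L [2.1047530e-01 9.7759920e-01 4.2563199e+02 2.9024503e+02] 77.84979
R [2.1322314e-01 9.7700351e-01 6.3368787e+02 2.4064754e+02] 77.68869
(256, 79) [567.07820675 295.79520021  29.21627691]
(256, 100) [560.76895422 268.39783494  27.50038723]
(240, 110) [534.74931001 260.07354874  28.89014955]
(270, 110) [577.71082201 250.22420771  28.35424365]
```

>>> arm_command([
  {"offset": [-0.0035, 0, 0.05], "spin": -0.012},
  {"offset": [0, 0, 0.06], "spin": 0},
  {"offset": [0, 0, 0.06], "spin": 0},
  {"offset": [0, 0, 0.045], "spin": 0},
  {"offset": [0, 0, 0], "spin": 0},
])

```text
time_s: 4.88
ee_pos: [537.0, 169.7, 69.8]
ee_rot: [-179.6, 0.2, 77.8]
force: [1.0, 0.1, 1.0]
gripper_width: 0.4
gripper_force: 0.0
```

>>> arm_command([
  {"offset": [0, 0, 0.009], "spin": 0},
  {"offset": [0, 0, 0], "spin": 0},
  {"offset": [0, 0, 0], "spin": 0},
])

```text
time_s: 5.25
ee_pos: [540.5, 170.4, 65.4]
ee_rot: [179.9, -0.1, 77.7]
force: [-0.7, -0.3, 1.1]
gripper_width: 0.1
gripper_force: 0.0
```

>>> arm_command([
  {"offset": [0, 0, 0.008], "spin": 0},
  {"offset": [0, 0, 0], "spin": 0},
  {"offset": [0, 0, 0], "spin": 0},
])

```text
time_s: 5.62
ee_pos: [539.6, 170.1, 55.9]
ee_rot: [-180.0, -0.0, 77.7]
force: [-0.3, -0.1, -0.0]
gripper_width: 0.7
gripper_force: 0.0
```

>>> arm_command([
  {"offset": [0, 0, 0.004], "spin": 0},
  {"offset": [0, 0, 0], "spin": 0},
  {"offset": [0, 0, 0], "spin": 0},
])

```text
time_s: 6.0
ee_pos: [539.7, 170.1, 51.9]
ee_rot: [-180.0, -0.0, 77.7]
force: [0.1, -0.5, 0.3]
gripper_width: 0.5
gripper_force: 0.0
```

Now creep to contact.

>>> arm_command([
  {"offset": [0, 0, 0.002], "spin": 0},
  {"offset": [0, 0, 0], "spin": 0},
  {"offset": [0, 0, 0], "spin": 0},
])

```text
time_s: 6.38
ee_pos: [539.6, 170.1, 49.9]
ee_rot: [-180.0, -0.0, 77.7]
force: [-0.9, 0.1, 0.2]
gripper_width: 0.6
gripper_force: 0.0
```

>>> arm_command([
  {"offset": [0, 0, 0.001], "spin": 0},
  {"offset": [0, 0, 0], "spin": 0},
  {"offset": [0, 0, 0], "spin": 0},
])

```text
time_s: 6.75
ee_pos: [539.7, 170.1, 48.9]
ee_rot: [-180.0, -0.0, 77.7]
force: [0.2, -0.3, 0.3]
gripper_width: 0.2
gripper_force: 0.0
```

>>> arm_command([
  {"offset": [0, 0, 0.0005], "spin": 0},
  {"offset": [0, 0, 0], "spin": 0},
])

```text
time_s: 7.0
ee_pos: [539.6, 170.1, 48.4]
ee_rot: [-180.0, -0.0, 77.7]
force: [-0.0, -0.5, -0.8]
gripper_width: 0.9
gripper_force: 0.0
```

>>> arm_command([
  {"offset": [0, 0, 0.0005], "spin": 0},
  {"offset": [0, 0, 0], "spin": 0},
])

```text
time_s: 7.25
ee_pos: [539.7, 170.1, 48.3]
ee_rot: [180.0, -0.0, 77.7]
force: [-1.2, -1.3, 3.6]
gripper_width: 0.6
gripper_force: 1.8
```

>>> arm_command([
  {"offset": [0, 0, 0.0003], "spin": 0},
  {"offset": [0, 0, 0], "spin": 0},
])

```text
time_s: 7.5
ee_pos: [539.7, 170.2, 48.3]
ee_rot: [180.0, -0.0, 77.7]
force: [-2.1, 0.1, 5.8]
gripper_width: 0.4
gripper_force: 3.0
```

>>> arm_command([
  {"offset": [0, 0, 0.0004], "spin": 0},
  {"offset": [0, 0, 0], "spin": 0},
])

```text
time_s: 7.75
ee_pos: [539.7, 170.2, 48.3]
ee_rot: [180.0, -0.0, 77.7]
force: [-1.7, -1.5, 8.7]
gripper_width: 0.6
gripper_force: 4.3
```

>>> arm_command([
  {"offset": [0, 0, 0.0003], "spin": 0},
  {"offset": [0, 0, 0], "spin": 0},
])

```text
time_s: 8.0
ee_pos: [539.7, 170.1, 48.3]
ee_rot: [180.0, -0.0, 77.7]
force: [-2.7, -1.1, 11.4]
gripper_width: 0.9
gripper_force: 5.2
```

>>> arm_command([
  {"offset": [0.002, 0, 0], "spin": 0},
  {"offset": [0.002, 0, 0], "spin": 0},
  {"offset": [0.002, 0, 0], "spin": 0},
  {"offset": [0.002, 0, 0], "spin": 0},
])

```text
time_s: 8.5
ee_pos: [541.8, 176.6, 48.3]
ee_rot: [179.9, 0.1, 77.8]
force: [-2.2, -6.3, 9.7]
gripper_width: 0.2
gripper_force: 5.2
```

>>> arm_command([
  {"offset": [0.003, 0, 0], "spin": 0},
  {"offset": [0.003, 0, 0], "spin": 0},
  {"offset": [0.003, 0, 0], "spin": 0},
])

```text
time_s: 8.88
ee_pos: [543.8, 185.4, 48.3]
ee_rot: [179.9, 0.1, 77.8]
force: [-1.3, -5.0, 9.9]
gripper_width: 0.7
gripper_force: 5.1
```

```bash
cat >> h.py <<'E'
def panel(fn):
    st=env.state(); im,D=env.grab_frame('top'); 
    h=cv2.cvtColor(im,cv2.COLOR_BGR2HSV)
    st2=env.state(); iw,Dw=env.grab_frame('wrist'); cv2.imwrite(fn,np.hstack([iw[:,150:370],cv2.resize(im[165:260,135:255],None,fx=3,fy=3)[:384] if 0 else cv2.copyMakeBorder(cv2.resize(im[165:260,135:255],None,fx=4,fy=4),0,4,0,0,0)]))
    print('F',np.round(st['force'],1),'pos',np.round(st['ee_pos'],1))
    for c,z in [('top',30),('wrist',30),('scene',30)]:
        if c=='scene': env.grab_frame(c)
        for p in env.pinpoint(c,'top_panel'):
            w=at_z(c,*p['location'],z,st2)
            if p['score']>.4 and abs(w[0]-555)<40 and abs(w[1]-240)<100: print(c,round(p['score'],2),np.round(w[:2],1),'along',round(float((w[:2]-[568.3,295.5])@[.213,.977]),1))
E
python3 -c "
from h import *
panel('pics/p1.png')"
```

```text
F [-1.3 -5.   9.9] pos [543.8 185.4  48.3]
wrist 0.72 [547.1 191. ] along -106.6
scene 0.86 [538.2 179.5] along -119.7
```

View pics/p1.png

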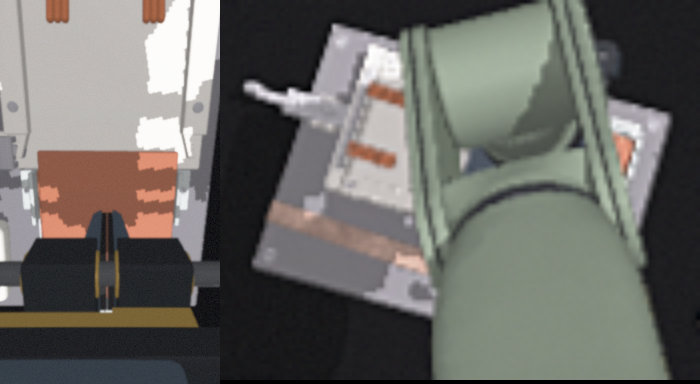

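```bash
cat >> h.py <<'E'
def front(z=34,fn=None):
    st=env.state(); im,D=env.grab_frame('wrist')
    if fn: cv2.imwrite(fn,im)
    h=cv2.cvtColor(im,cv2.COLOR_BGR2HSV); m=((h[...,0]<22)&(h[...,1]>80)).astype(np.uint8)
    out=[];xs=[]
    for u in range(236,277,2):
        col=m[:,u]; r=np.flatnonzero(col[:230])
        r=[v for v in r if col[v:v+6].all()]
        if r:
            w=at_z('wrist',u,r[0]-.5,z,st)[:2]-[568.3,295.5]; out.append(w@[.213,.977]); xs.append(w@[.977,-.213])
    out=np.array(out); k=np.polyfit(xs,out,1)
    print('F',np.round(st['force'],1),'pos',np.round(st['ee_pos'],1),'front med',np.round(np.median(out),1),'-> centre',np.round(np.median(out)-50,1),'skew',np.round(k[0],3),'n',len(out),'spread',np.round(np.percentile(out,[10,90]),1))
    a=(np.array(st['ee_pos'][:2])-[568.3,295.5])@[.213,.977]; print('tcp along',round(float(a),1))
    # side edges of panel
    rows=[];
E
python3 -c "
from h import *
front()"
```

```text
F [-1.5 -4.2  9.8] pos [543.9 185.8  48.3] front med -55.8 -> centre -105.8 skew -0.024 n 21 spread [-55.8 -55.2]
tcp along -112.4
```

>>> arm_command([
  {"offset": [0.003, 0, 0.0001], "spin": 0},
  {"offset": [0.003, 0, 0.0001], "spin": 0},
  {"offset": [0.003, 0, 0], "spin": 0},
  {"offset": [0.003, 0, 0], "spin": 0},
  {"offset": [0.003, 0, 0], "spin": 0},
])

```text
time_s: 9.85
ee_pos: [547.0, 200.0, 48.3]
ee_rot: [179.9, 0.1, 77.8]
force: [-0.8, -6.7, 11.5]
gripper_width: 0.3
gripper_force: 5.6
```

>>> arm_command([
  {"offset": [0.003, 0, 0], "spin": 0},
  {"offset": [0.003, 0, 0], "spin": 0},
  {"offset": [0.003, 0, 0], "spin": 0},
  {"offset": [0.003, 0, 0], "spin": 0},
  {"offset": [0.003, 0, 0], "spin": 0},
])

```text
time_s: 10.48
ee_pos: [550.2, 214.6, 48.3]
ee_rot: [179.9, 0.1, 77.8]
force: [-1.4, -6.3, 10.7]
gripper_width: 0.5
gripper_force: 5.5
```

```bash
python3 -c "
from h import *
front()"
```

```text
F [-1.4 -6.3 10.7] pos [550.2 214.6  48.3] front med -26.3 -> centre -76.3 skew -0.015 n 21 spread [-26.3 -25.7]
tcp along -82.9
```

>>> arm_command([
  {"offset": [0.003, 0, 0], "spin": 0},
  {"offset": [0.003, 0, 0], "spin": 0},
  {"offset": [0.003, 0, 0], "spin": 0},
  {"offset": [0.003, 0, 0], "spin": 0},
])

```text
time_s: 11.02
ee_pos: [552.7, 226.3, 48.3]
ee_rot: [179.9, 0.1, 77.8]
force: [-1.1, -5.7, 10.8]
gripper_width: 0.6
gripper_force: 5.4
```

>>> arm_command([
  {"offset": [0.003, 0, 0], "spin": 0},
  {"offset": [0.003, 0, 0], "spin": 0},
  {"offset": [0.003, 0, 0], "spin": 0},
])

```text
time_s: 11.4
ee_pos: [554.6, 235.1, 48.2]
ee_rot: [179.9, 0.1, 77.8]
force: [-1.9, -5.0, 10.4]
gripper_width: 0.4
gripper_force: 5.2
```

>>> arm_command([
  {"offset": [0.003, 0, 0.0001], "spin": 0},
  {"offset": [0.003, 0, 0.0001], "spin": 0},
  {"offset": [0.003, 0, 0], "spin": 0},
])

```text
time_s: 11.78
ee_pos: [556.6, 244.0, 48.1]
ee_rot: [179.9, 0.1, 77.8]
force: [-1.2, -4.4, 11.4]
gripper_width: 0.7
gripper_force: 5.4
```

>>> arm_command([
  {"offset": [0.003, 0, 0], "spin": 0},
  {"offset": [0.003, 0, 0], "spin": 0},
  {"offset": [0.003, 0, 0], "spin": 0},
])

```text
time_s: 12.15
ee_pos: [558.5, 252.9, 48.1]
ee_rot: [179.9, 0.1, 77.8]
force: [-2.2, -5.4, 11.0]
gripper_width: 0.1
gripper_force: 5.1
```

```bash
python3 -c "
from h import *
front()"
```

```text
F [-2.2 -5.4 11. ] pos [558.5 252.9  48.1] front med 12.9 -> centre -37.1 skew -0.03 n 21 spread [12.9 13.5]
tcp along -43.7
```

>>> arm_command([
  {"offset": [0.003, 0, 0.0001], "spin": 0},
  {"offset": [0.003, 0, 0], "spin": 0},
  {"offset": [0.003, 0, 0], "spin": 0},
])

```text
time_s: 12.58
ee_pos: [560.4, 261.7, 48.0]
ee_rot: [179.9, 0.1, 77.8]
force: [-0.8, -5.5, 10.1]
gripper_width: 0.8
gripper_force: 5.2
```

>>> arm_command([
  {"offset": [0.003, 0, 0.0001], "spin": 0},
  {"offset": [0.003, 0, 0], "spin": 0},
  {"offset": [0.003, 0, 0], "spin": 0},
])

```text
time_s: 12.95
ee_pos: [562.0, 269.7, 47.9]
ee_rot: [179.9, 0.2, 77.8]
force: [-1.0, -6.9, 11.1]
gripper_width: 0.7
gripper_force: 5.6
```

```bash
python3 -c "
from h import *
front()"
```

```text
F [-1.  -6.9 11.1] pos [562.  269.7  47.9] front med 30.1 -> centre -19.9 skew -0.02 n 21 spread [30.1 30.7]
tcp along -26.5
```

>>> arm_command([
  {"offset": [0.001, 0, 0.0003], "spin": 0},
  {"offset": [0.003, 0, 0], "spin": 0},
  {"offset": [0.003, 0, 0], "spin": 0},
])

```text
time_s: 13.38
ee_pos: [563.8, 277.5, 47.5]
ee_rot: [179.9, 0.1, 77.8]
force: [0.2, -3.5, 10.1]
gripper_width: 0.3
gripper_force: 4.8
```

>>> arm_command([
  {"offset": [0.002, 0, 0.0001], "spin": 0},
  {"offset": [0.002, 0, 0], "spin": 0},
  {"offset": [0.002, 0, 0], "spin": 0},
])

```text
time_s: 13.75
ee_pos: [565.2, 283.4, 47.5]
ee_rot: [179.9, 0.1, 77.8]
force: [-0.6, -5.1, 10.3]
gripper_width: 0.8
gripper_force: 5.0
```

```bash
python3 -c "
from h import *
front()"
```

```text
F [-0.6 -5.1 10.3] pos [565.2 283.4  47.5] front med 44.2 -> centre -5.8 skew -0.028 n 21 spread [43.6 44.2]
tcp along -12.5
```

>>> arm_command([
  {"offset": [0.002, 0, 0.0002], "spin": 0},
  {"offset": [0.002, 0, 0], "spin": 0},
])

```text
time_s: 14.05
ee_pos: [566.1, 287.3, 47.5]
ee_rot: [179.9, 0.1, 77.8]
force: [-0.7, -5.3, 11.1]
gripper_width: 0.7
gripper_force: 5.4
```

>>> arm_command([
  {"offset": [0.001, 0, 0], "spin": 0},
  {"offset": [0.001, 0, 0], "spin": 0},
])

```text
time_s: 14.3
ee_pos: [566.6, 289.2, 47.5]
ee_rot: [179.9, 0.1, 77.8]
force: [-0.7, -5.1, 10.8]
gripper_width: 0.3
gripper_force: 5.4
```

```bash
python3 -c "
from h import *
front()"
```

```text
F [-0.7 -5.1 10.8] pos [566.6 289.2  47.5] front med 48.9 -> centre -1.1 skew 0.002 n 21 spread [48.9 48.9]
tcp along -6.5
```

>>> arm_command([
  {"offset": [0.001, 0, 0.0001], "spin": 0},
  {"offset": [0.0005, 0, 0], "spin": 0},
])

```text
time_s: 14.6
ee_pos: [566.8, 289.8, 47.5]
ee_rot: [179.9, 0.2, 77.8]
force: [-1.5, -8.8, 12.9]
gripper_width: 0.2
gripper_force: 6.3
```

>>> arm_command([
  {"offset": [0.001, 0, 0], "spin": 0},
  {"offset": [0.0005, 0, 0], "spin": 0},
])

```text
time_s: 14.85
ee_pos: [566.9, 290.0, 47.5]
ee_rot: [179.9, 0.3, 77.8]
force: [-1.0, -11.5, 12.9]
gripper_width: 0.5
gripper_force: 7.0
```

```bash
python3 -c "
from h import *
front(fn='pics/w5.png')
im=cv2.imread('pics/w5.png'); cv2.imwrite('pics/w5c.png',cv2.resize(im[0:250,150:370],None,fx=2.4,fy=2.4,interpolation=cv2.INTER_CUBIC))"
```

```text
F [ -1.  -11.5  12.9] pos [566.9 290.   47.5] front med 48.4 -> centre -1.6 skew -0.002 n 21 spread [48.4 48.4]
tcp along -5.7
```

View pics/w5c.png

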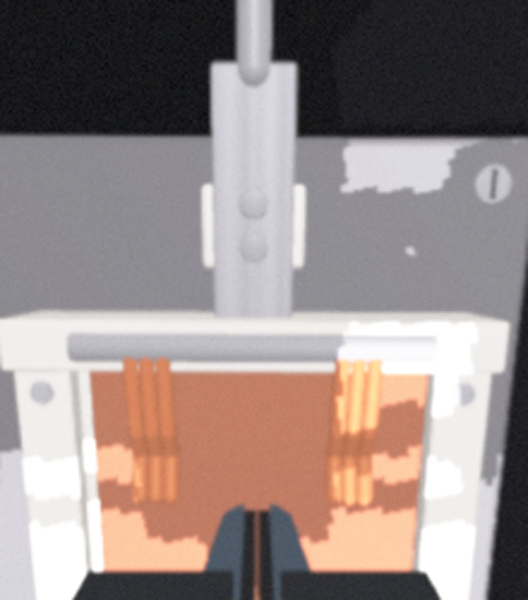

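The picture shows the panel under both leaves with its front edge at the end stop, and the force has jumped against the stop. I'll unload sideways, then lift.

>>> arm_command([
  {"offset": [-0.001, 0, 0], "spin": 0},
  {"offset": [-0.0005, 0, -0.0008], "spin": 0},
  {"offset": [0, 0, -0.002], "spin": 0},
  {"offset": [0, 0, -0.01], "spin": 0},
  {"offset": [0, 0, -0.03], "spin": 0},
])

```text
time_s: 15.52
ee_pos: [564.9, 291.6, 87.4]
ee_rot: [-179.8, 0.1, 77.7]
force: [-0.1, -0.4, 0.0]
gripper_width: 0.4
gripper_force: 0.0
```

>>> arm_command([
  {"offset": [-0.05, 0, -0.03], "spin": 0},
  {"offset": [-0.05, 0, -0.05], "spin": 0},
  {"offset": [0, 0, -0.05], "spin": 0},
  {"offset": [0, 0, 0], "spin": 0},
  {"offset": [0, 0, 0], "spin": 0},
])

```text
time_s: 16.15
ee_pos: [545.7, 199.9, 212.3]
ee_rot: [-180.0, 0.0, 77.8]
force: [0.6, 0.0, 0.1]
gripper_width: 0.5
gripper_force: 0.0
```

```bash

python3 - <<'E'
from h import *
c='wrist'
st=env.state(); im,D=env.grab_frame(c); cv2.imwrite('pics/w6.png',im)
print(st['ee_pos'],st['ee_rot'],st['force'])
B=np.array([568.3,295.5])-41*np.array([.213,.977])
for t,z in [('panel_home',29),('top_panel',29),('bolt_post',49)]:
    for p in env.pinpoint(c,t)[:2]:
        u,v=p['location']; w=at_z(c,u,v,z,st); d=w[:2]-B; print(t,round(p['score'],2),np.round([u,v],1),np.round(w,1),'board',np.round([d@[.977,-.213],d@[.213,.977]],1))
h=cv2.cvtColor(im,cv2.COLOR_BGR2HSV); m=((h[...,0]<22)&(h[...,1]>80)&(h[...,2]>100)).astype(np.uint8); m[:,:220]=0; m[:,295:]=0;m[230:]=0
k,l,s,_=cv2.connectedComponentsWithStats(m)
for i in range(1,k):
  if s[i,4]>500:
    cn=max(cv2.findContours((l==i).astype(np.uint8),0,1)[0],key=len)[:,0]
    w=np.array([(at_z(c,u,v,33,st)[:2]-B)for u,v in cn]); w=(w@np.array([[.977,.213],[-.213,.977]])).astype(np.float32)
    print(s[i],cv2.minAreaRect(w))
cv2.imwrite('pics/w6c.png',cv2.resize(im[0:290,150:370],None,fx=2,fy=2,interpolation=cv2.INTER_CUBIC))
E
```

```text
[545.65294483 199.91653573 212.30293861] [-1.79965426e+02  5.51005666e-03  7.77610421e+01] [0.63147405 0.00428102 0.07931649]
panel_home 0.65 [188.5 201.8] [450.1 185.7  29. ] board [-92.1 -91.4]
top_panel 0.96 [258.   94.7] [568.2 296.9  29. ] board [-0.4 42.3]
top_panel 0.91 [440.1  97. ] [777.1 248.4  29. ] board [214.1  39.4]
bolt_post 0.62 [157.1 146.6] [440.1 264.7  49. ] board [-118.7  -16.4]
[ 220   41   75   97 6534] ((-0.3253135681152344, 45.63954162597656), (86.55584716796875, 104.96722412109375), 0.6239466071128845)
[ 221  155   72   72 3764] ((-1.8552780151367188, -76.36640930175781), (89.12171173095703, 95.90483856201172), 0.17562566697597504)
```

View pics/w6c.png

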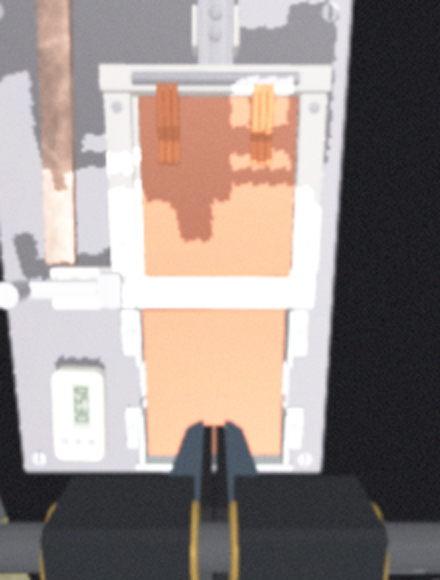

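>>> arm_command([
  {"offset": [0.014, -0.054, 0], "spin": 0},
  {"offset": [0.014, -0.054, 0], "spin": 0},
  {"offset": [0.0135, -0.054, 0], "spin": 0},
  {"offset": [0, 0, 0], "spin": 0},
  {"offset": [0, 0, 0.05], "spin": 0},
])

```text
time_s: 16.98
ee_pos: [399.5, 276.7, 164.8]
ee_rot: [179.6, -0.4, 77.8]
force: [0.7, 0.1, -0.4]
gripper_width: 0.4
gripper_force: 0.0
```

>>> arm_command([
  {"offset": [0, 0, 0.05], "spin": 0},
  {"offset": [0, 0, 0.045], "spin": 0},
  {"offset": [0, 0, 0.005], "spin": 0},
  {"offset": [0, 0, 0], "spin": 0},
  {"offset": [0, 0, 0], "spin": 0},
])

```text
time_s: 17.6
ee_pos: [398.1, 275.4, 64.3]
ee_rot: [179.8, -0.2, 77.7]
force: [0.4, 0.3, -0.5]
gripper_width: 0.6
gripper_force: 0.0
```

```bash

python3 - <<'E'
from h import *
c='wrist'
st=env.state(); im,D=env.grab_frame(c); cv2.imwrite('pics/w7.png',im)
B=np.array([568.3,295.5])-41*np.array([.213,.977])
d=st['ee_pos'][:2]-B; print(st['ee_pos'],np.round(st['force'],1),'tcp board',np.round([d@[.977,-.213],d@[.213,.977]],1))
E
```

```text
[398.10799023 275.43471286  64.29374712] [ 0.4  0.3 -0.5] tcp board [-162.   -14.9]
```

View pics/w7.png

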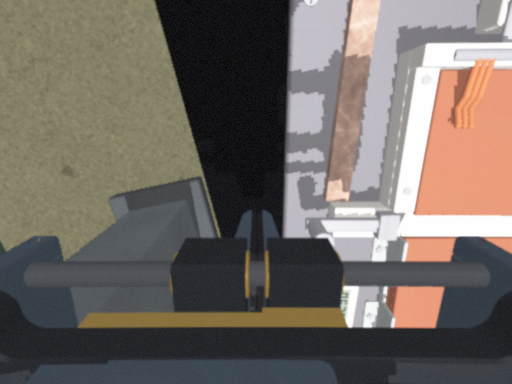

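>>> arm_command([
  {"offset": [0, 0.006, 0.003], "spin": 0},
  {"offset": [0, 0.006, 0], "spin": 0},
  {"offset": [0, 0.005, 0], "spin": 0},
  {"offset": [0, 0.003, 0], "spin": 0},
  {"offset": [0, 0, 0], "spin": 0},
])

```text
time_s: 18.27
ee_pos: [416.4, 270.4, 59.6]
ee_rot: [-180.0, -0.0, 77.7]
force: [-0.8, -0.4, -0.2]
gripper_width: 0.4
gripper_force: 0.0
```

>>> arm_command([
  {"offset": [0, 0.003, 0], "spin": 0},
  {"offset": [0, 0.003, 0], "spin": 0},
  {"offset": [0, 0.003, 0], "spin": 0},
])

```text
time_s: 18.65
ee_pos: [424.6, 268.6, 59.6]
ee_rot: [-179.9, 0.0, 77.7]
force: [-2.2, 1.0, 0.8]
gripper_width: 0.5
gripper_force: 1.1
```

>>> arm_command([
  {"offset": [0, 0.003, 0], "spin": 0},
  {"offset": [0, 0.003, 0], "spin": 0},
  {"offset": [0, 0.003, 0], "spin": 0},
])

```text
time_s: 19.02
ee_pos: [433.7, 266.5, 59.6]
ee_rot: [-180.0, 0.0, 77.7]
force: [-1.9, 0.8, 0.5]
gripper_width: 0.6
gripper_force: 1.1
```

>>> arm_command([
  {"offset": [0, 0.003, 0], "spin": 0},
  {"offset": [0, 0.003, 0], "spin": 0},
  {"offset": [0, 0.003, 0], "spin": 0},
  {"offset": [0, 0.003, 0], "spin": 0},
])

```text
time_s: 19.52
ee_pos: [445.6, 264.0, 59.6]
ee_rot: [-180.0, -0.0, 77.7]
force: [-2.6, 1.0, -0.5]
gripper_width: 0.7
gripper_force: 1.1
```

>>> arm_command([
  {"offset": [0, 0.0015, 0], "spin": 0},
  {"offset": [0, 0.0015, 0], "spin": 0},
  {"offset": [0, 0.0015, 0], "spin": 0},
])

```text
time_s: 19.9
ee_pos: [449.9, 263.1, 59.6]
ee_rot: [-180.0, 0.0, 77.7]
force: [-2.0, 0.3, 0.2]
gripper_width: 0.4
gripper_force: 1.0
```

>>> arm_command([
  {"offset": [0, 0.0015, 0], "spin": 0},
  {"offset": [0, 0.0015, 0], "spin": 0},
])

```text
time_s: 20.15
ee_pos: [452.8, 262.4, 59.6]
ee_rot: [-180.0, 0.0, 77.7]
force: [-2.3, 0.4, 0.2]
gripper_width: 0.5
gripper_force: 1.0
```

>>> arm_command([
  {"offset": [0, 0.001, 0], "spin": 0},
  {"offset": [0, 0.001, 0], "spin": 0},
])

```text
time_s: 20.4
ee_pos: [453.9, 262.1, 59.6]
ee_rot: [-179.9, 0.0, 77.7]
force: [-6.0, 1.8, 1.9]
gripper_width: 0.5
gripper_force: 3.1
```

>>> arm_command([
  {"offset": [0, 0.001, 0], "spin": 0},
  {"offset": [0, 0.001, 0], "spin": 0},
])

```text
time_s: 20.65
ee_pos: [454.2, 261.9, 59.5]
ee_rot: [-179.7, 0.1, 77.7]
force: [-10.7, 3.6, 4.8]
gripper_width: 0.1
gripper_force: 5.6
```

>>> arm_command([
  {"offset": [0, 0.001, 0], "spin": 0},
  {"offset": [0, 0.001, 0], "spin": 0},
])

```text
time_s: 20.9
ee_pos: [454.4, 261.8, 59.4]
ee_rot: [-179.5, 0.1, 77.6]
force: [-14.8, 6.8, 7.0]
gripper_width: 0.5
gripper_force: 8.1
```

>>> arm_command([
  {"offset": [0, -0.004, 0], "spin": 0},
  {"offset": [0, -0.015, 0], "spin": 0},
  {"offset": [0, -0.03, 0], "spin": 0},
  {"offset": [0, 0, -0.05], "spin": 0},
  {"offset": [0, 0, -0.05], "spin": 0},
])

```text
time_s: 21.52
ee_pos: [410.3, 271.6, 160.7]
ee_rot: [180.0, 0.0, 77.8]
force: [-0.3, 0.8, 0.1]
gripper_width: 0.4
gripper_force: 0.0
```

>>> arm_command([
  {"offset": [0, 0, -0.05], "spin": 0},
  {"offset": [-0.03, 0.055, -0.03], "spin": 0},
  {"offset": [-0.03, 0.055, 0], "spin": 0},
  {"offset": [0, 0, 0], "spin": 0},
  {"offset": [0, 0, 0], "spin": 0},
])

```text
time_s: 22.15
ee_pos: [500.1, 193.8, 236.3]
ee_rot: [-180.0, 0.0, 77.7]
force: [-0.2, -0.6, 0.5]
gripper_width: 0.5
gripper_force: 0.0
```

```bash

python3 - <<'E'
from h import *
c='wrist'
st=env.state(); im,D=env.grab_frame(c)
print(st['ee_pos'],st['force'])
B=np.array([568.3,295.5])-41*np.array([.213,.977])
for t,z in [('panel_home',29),('top_panel',29),('bolt_post',49)]:
    for p in env.pinpoint(c,t)[:2]:
        u,v=p['location']; w=at_z(c,u,v,z,st); d=w[:2]-B; print(t,round(p['score'],2),'board',np.round([d@[.977,-.213],d@[.213,.977]],1))
cv2.imwrite('pics/w8.png',cv2.resize(im[0:290,150:400],None,fx=2,fy=2,interpolation=cv2.INTER_CUBIC))
E
```

```text
[500.13665198 193.82406303 236.2587041 ] [-0.15862075 -0.60023231  0.50450567]
top_panel 0.83 board [-0.9 44.3]
top_panel 0.78 board [214.8  32.5]
bolt_post 0.63 board [-90.7 -13. ]
```

View pics/w8.png

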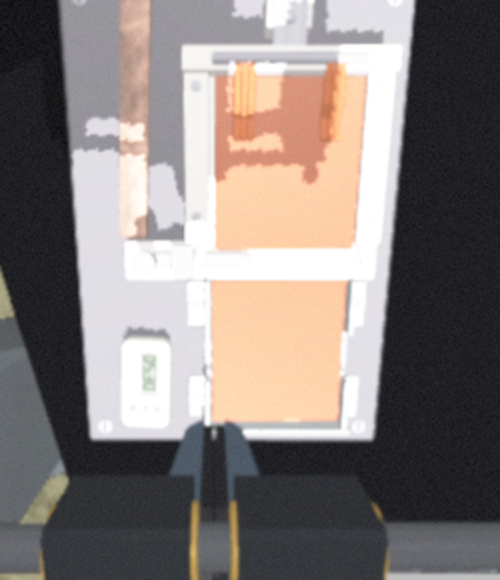

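The picture shows the panel under both leaves, the bolt bar across behind it (post near 150,257) and the rest of the stack squared in the tray.

```bash
python3 -c "
from workcell import env
print(env.job_done())"
```

```text
the job is handed in; nothing more can be done
None
```

I loaded the top panel into the jig until it hit the end stop, pushed the locking bolt to its hard stop, backed the arm clear and handed the job in at about 22 s; the highest reading on the panel was about 17 N, and no verdict was returned.

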